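Take a length with a spring-return rule and lock it

ROBOT

A 6-joint arm with a two-finger parallel gripper is mounted at the origin on the work surface; the furniture and walls round the work are solid. World frame = base frame: x ahead of the robot, y to its left, z up, the work surface at z = 0. Lengths are in m, angles in rad, forces in N, time in s.
With the tool pointing down it reaches from about 0.425 to 0.925 m from the base axis. Payload 12.5 kg.
Tool frame: the origin (TCP) lies at the very end of the fingers, on their centre line; the grasp point (between the pads) lies 19 mm behind it; z points along the fingers, y is the line along which they close (so a half turn about z gives the same grasp; the last joint's range is limited). The gripper opens to 85 mm and grips with 20 to 120 N. Pads are 22 mm wide; open, the fingers measure 114 mm over their backs; the gripper's body (76 mm by 85 mm) begins 54 mm behind the grasp point. The pads swing forward as they close: fully open they stand 13 mm farther back than shut.
Start: joints at [-0.106, 0.491, 1.559, -0, 1.092, -0.106], TCP at [0.625, 0, 0.231] pointing down, gripper open.
Joint ranges: [-3.1, 3.1], [-0.84, 2.19], [0.05, 2.79], [-1.13, 4.28], [0.06, 2.93], [-2.69, 2.69]. Speed limits (rad/s): [2.22, 2.22, 2.79, 3.14, 3.14, 3.14].

INTERFACE

Orientations are given as a unit quaternion [w, x, y, z].
In Python, from station import sensors, capture, calibration, workorder gives the robot as it stands.
- The arm moves only by the tool carry_out, never from a script. Its argument "increments" is a list of rows, each an object with "rotation": the turn, a rotation vector about the tool's x, y, z in rad, a list of three; "travel": the shift along the tool's x, y, z in m, a list of three; "gripper": the closure, from 0 (fully open) to 1 (shut). In form: [{"rotation": [ax, ay, az], "travel": [x, y, z], "gripper": gripper}, ...]. A call has 1 to 20 rows; each row shifts and turns the commanded pose from where the row before left it, along the tool's axes as they then stand; what a row does not reach is not made up. A row lasts 1/10 s, in which the tool goes at most 50 mm and 8.59 degrees, less where a joint would pass 70% of its speed; a pose out of reach is approached as far as the arm can. A call is refused whole if a number of a shift passes 0.05 or a number of a turn 0.15, either way. A call with a gripper value outside its range is refused whole. The fingers move at their own pace and stop on an object; the grip force is fixed at half the most. Time passes only in rows, so rows that do not move let the fingers close. It gives the time, the measured TCP pose, the force, the opening and the grip force at its end, in the units of the state.
- sensors.get_state(): the state, without advancing time (a new reading comes with each control period).
- capture(name): name is "scene" or "side" or "wrist"; returns the picture (480x640x3 uint8, red, green, blue); there is no depth.
- calibration(name): a dict with "fx", "fy", "cx", "cy" (pixels), "world_from_camera" (4x4, takes a point from camera to world coordinates). Camera axes: x right, y down, z forward; pixel columns grow to the right and rows downward; lengths in m; the calibration is good to about 2 mm. A picture is of the moment at which its call begins: read the wrist's pose just before it. calibration takes no time and is no camera call; for the wrist camera it gives the pose at the moment of the call.
- workorder.job_done(): hands the job in; it is judged then, once.
The state is a dict: "clock": time; "joint_positions": joint angles; "qvel": joint speeds; "effort": joint torques, N m; "tcp_pos": TCP position; "eef_rot": TCP orientation; "wrist_force": force on the tool from outside, world axes, zero at the start; "ft_torque": the same for the moment, N m; "width": finger opening in m; "finger_force": force on a finger pad.
Only numpy, scipy, OpenCV 4.12 (cv2) and the standard library are available. Lean on these libraries where they do the work, as an engineer would, in place of code of your own. Each camera call takes 0.05 s, during which the arm holds its last target. There are 200 camera calls.

TASK

Measure the distance from the small steel angle to the milled block: hook the lip of the spring-return rule over the far side of the angle's upright flange and draw the case straight back against its spring until you feel its heel press lightly but steadily on the block, and hold it there a moment. Let go of the case there, then press the rule's lock button fully down so that the reading stays, and leave the rule hooked on the angle and snug against the block. Pull and press gently, and leave the other things on the bench alone.

Things in the scene. Friction and masses are not known exactly. Their poses are not given: they have to be found in the camera images.
- rule: Spring-return rule, loose, 0.8 kg: rounded grey case with dark rubber bands, 100 long (x) x 42 wide (y) x 50 mm high, on a flat rubber sole. Origin: centre of the underside; +x out of the front, where the steel blade leaves; z up. Grip across the 42 mm, at or behind mid length. Let go, the sole's friction on the bench (5 N or more) holds it against the blade spring. Heights here are over the sole.
- blade (a joint): How far the steel blade is drawn out of the case, m: 0 fully retracted (start), up to 0.075. A spring pulls it in with 2.2 N at 0, rising by 0.2 N per 10 mm. Blade 19 wide x 2 mm thick, flat, underside 25 mm above the bench. Drawn out by moving the case away while the lip is hooked: dragged, the sole's friction is felt as well; held 1 or 2 mm clear of the bench, the spring alone.
- lip (a point): End lip of the blade: steel plate 21 mm wide, 2.6 thick, hanging down from the blade's end to 15 mm above the bench. This point is the lower end of its inner face (that looks back at the case); at joint blade 0 it is 64 mm ahead of the rule's origin, 14 mm in front of the case's front. Lowered beyond an edge and drawn back, it hooks.
- heel (a point): Centre of the case's flat rear face, 50 mm behind the rule's origin, 14 mm above the sole.
- lock_top (a point): Top centre of the lock button, a black ribbed pad 20 x 18 mm on top of the case near its front, 26 mm ahead of the rule's origin, 58 mm above the sole (8 mm proud of the case) when up.
- lock (a joint): How far the lock button is pressed down, m: 0 up (start, blade free). It moves straight down, stiffly (about 4 N), meets the blade at about 0.005 (then it clamps it) and stays down by itself.
- angle: Steel angle screwed to the bench, 64 mm wide (y). Origin: on the far face of its upright flange, mid width, at bench level. Flange 4 mm thick (x -4 to 0 mm), 22 mm high; the low leg with two screw heads (up to 9 mm high) lies at x 0 to 36 mm. Hooked, the lip touches the far face at x = 0, the case stands on the -x side, the rule's +x along the angle's +x.
- edge (a point): Middle of the upper edge of the flange's far face, 22 mm above the bench.
- stop_block: Milled light-metal block with a round bore, bolted to the bench: 44 (x) x 70 (y) x 28 mm high. Origin: centre of the underside. It stands square to the angle on its -x side.
- stop_face (a point): Centre of the block's upright face that looks at the angle (22 mm along +x from the block's origin, 14 mm above the bench). From here to the flange's far face it is 144 to 174 mm, so the blade comes out 30 to 60 mm. A light press on it is 3 to 10 N.
- grease_tin: Flat round tin, 54 mm across, 24 mm high; leave alone. Origin under its centre.
- tape_roll: Roll of tape lying flat, 73 mm across, 25 mm high; leave alone. Origin under its centre.
Not all that is in view belongs to the job. Leave any red look-alike of the angle alone. What is shaped like the rule but purple is not meant.

How it is judged:
On the way, in this order (a step that is already met when the one before it is completed fails the run):
1. the lip hangs behind the flange, the blade is drawn out, and the case's heel presses on the block with at least 2 N (x of lip in the frame of angle between -0.004 and 0.004 m and y of lip in the frame of angle between -0.025 and 0.025 m and z of lip in the frame of angle below 0.019 m and value of joint blade above 0.02 m and x of heel in the frame of stop_face below 0.0025 m and y of heel in the frame of stop_face between -0.03 and 0.03 m and angle between the x axis of rule and the x axis of angle, either way round below 0.1 rad and contact force between rule and stop_block above 2 N), for 0.3 s.
2. the lock button is pressed down with the rule still hooked and within 2.5 mm of the block (x of lip in the frame of angle between -0.004 and 0.004 m and y of lip in the frame of angle between -0.025 and 0.025 m and z of lip in the frame of angle below 0.019 m and value of joint blade above 0.02 m and x of heel in the frame of stop_face below 0.0025 m and y of heel in the frame of stop_face between -0.03 and 0.03 m and angle between the x axis of rule and the x axis of angle, either way round below 0.1 rad and value of joint lock above 0.0042 m), for 0.2 s.
At the end, for the whole second after the job is handed in: Rule upright (0.06 rad) and still on the bench, in line with the angle (0.1 rad); lip behind the flange (4 mm from its far face, 3 mm or more below its top, 25 mm from mid width), blade out over 20 mm, heel within 2.5 mm of the block and 30 mm of its middle, lock button down over 4.2 mm (all of step 2 and height (world z) of rule below 0.004 m and angle between rule's own z axis and vertical below 0.06 rad and linear speed of rule below 0.01 m/s and velocity of joint blade between -0.005 and 0.005 m/s); the robot touches nothing.
It fails at once if the rule is driven against the block with more than 14 N (contact force between rule and stop_block above 14 N).
It fails at once if the angle is pulled or pressed by the rule with more than 15 N (contact force between rule and angle above 15 N).
It fails at once if the lock button is pressed with more than 25 N (contact force between the fingers and lock above 25 N).
It fails at once if another thing on the bench is moved by more than 15 mm (distance of any of grease_tin, tape_roll from where it was at the start of the episode above 0.015 m).
It also fails if it takes over 51 s, if anything falls off the work surface, if the arm or the gripper's body presses on something with over 40 N, if the wrist force passes 120 N, or if a joint passes its speed limit or range.

## Working session

There is one attempt and no reset: what is moved stays moved. The work goes in short steps, Python scripts to look and compute and a tool call to move; the robot and the scene stay as the last step left them, time stands still between calls to the robot, and variables do not carry over. Pictures are saved under pics/ and viewed, at most 10 in all, crops included, and the job is handed in when it is done.

Besides the shell and the picture viewer there is one more tool, called as a command line: name --argument value ..., lists and objects as JSON in quotes. carry_out: Moves the arm, as the interface text tells. Its arguments: {"type":"object","properties":{"increments":{"type":"array"}},"required":["increments"]}

```bash
mkdir -p pics; ls
python3 - <<'E'
from station import sensors,capture,calibration
import cv2,numpy as np
s=sensors.get_state();print(s)
for n in("scene","side"):
    im=capture(n);cv2.imwrite(f"pics/{n}0.png",im[...,::-1])
    c=calibration(n);print(n,c["fx"],c["fy"],c["cx"],c["cy"]);print(np.round(c["world_from_camera"],4))
E
```

```text
pics
{'clock': 0.0, 'joint_positions': array([-1.05604521e-01,  4.91559991e-01,  1.55946702e+00,  2.18746671e-06,
        1.09165222e+00, -1.05605205e-01]), 'qvel': array([-6.93897801e-04, -9.34238041e-04,  2.93286352e-05, -5.23690927e-04,
       -6.75718261e-04, -4.77199973e-04]), 'effort': array([-2.53899279e-04, -6.18447447e+01, -2.61596632e+01, -1.41405640e-04,
        4.01603000e-03, -9.44706159e-06]), 'tcp_pos': array([6.24778203e-01, 4.39059926e-05, 2.30721407e-01]), 'eef_rot': array([-4.23128814e-04,  7.07106792e-01,  7.07106562e-01, -3.40775657e-04]), 'wrist_force': array([-0.39223433, -0.72923178, -0.01730005]), 'ft_torque': array([-0.00757746, -0.05138723, -0.00335516]), 'finger_force': 0.0, 'width': 0.08554342044370085}
scene 564.5545023568194 564.5545023568194 326.60781114496046 242.49976609602768
[[ 0.7275 -0.4408  0.5257 -0.3462]
 [-0.6861 -0.4734  0.5525 -0.8907]
 [ 0.0053 -0.7626 -0.6468  1.1168]
 [ 0.      0.      0.      1.    ]]
side 491.72174704694214 491.72174704694214 319.4609998581692 243.95030127987212
[[ 0.9936 -0.0817  0.0782  0.3799]
 [-0.1128 -0.669   0.7346 -1.2425]
 [-0.0078 -0.7388 -0.6739  1.156 ]
 [ 0.      0.      0.      1.    ]]
```

View pics/scene0.png

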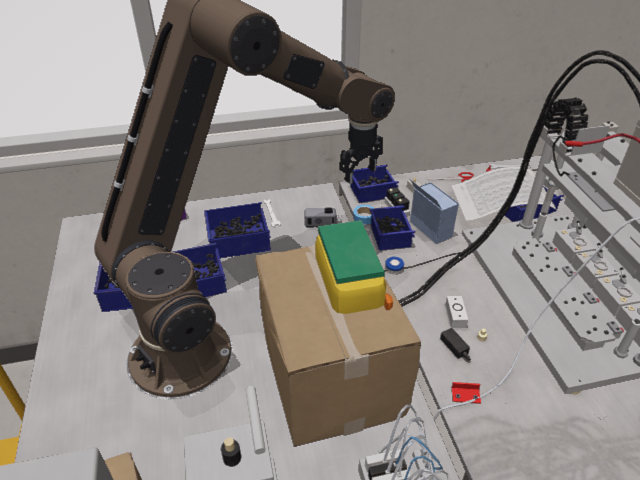

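View pics/side0.png

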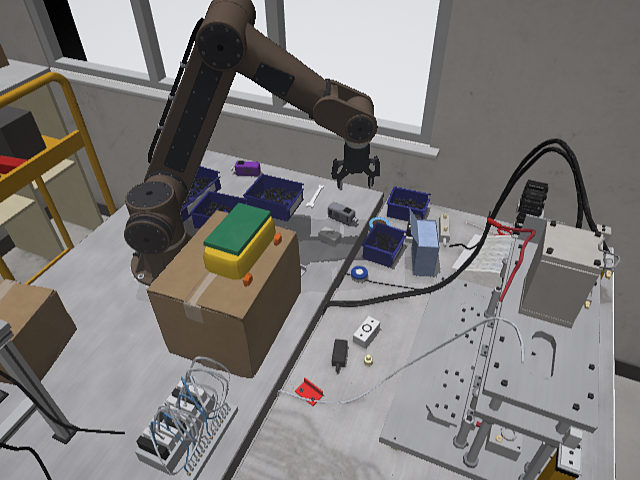

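The rule is at scene (320,215) / side (342,213), and the purple decoy is at side (247,168). A red angle look-alike is at side (310,392). I'll zoom in to find the real angle and block.

```bash
python3 - <<'E'
import cv2,numpy as np
a=cv2.imread("pics/scene0.png")[160:300,290:440];b=cv2.imread("pics/side0.png")[170:390,290:450]
cv2.imwrite("pics/a.png",np.hstack([cv2.resize(a,(400,373),interpolation=3),cv2.resize(b[:149],(400,373),interpolation=3)]))
E
cat > h.py <<'E'
import numpy as np,cv2
from station import sensors,capture,calibration,workorder
def ray(n,u,v,z,c=None):
    c=c or calibration(n);T=np.array(c["world_from_camera"])
    d=T[:3,:3]@np.array([(u-c["cx"])/c["fx"],(v-c["cy"])/c["fy"],1]);o=T[:3,3]
    return o+d*(z-o[2])/d[2]
def proj(n,p,c=None):
    c=c or calibration(n);T=np.linalg.inv(np.array(c["world_from_camera"]));q=T[:3,:3]@np.array(p)+T[:3,3]
    return c["fx"]*q[0]/q[2]+c["cx"],c["fy"]*q[1]/q[2]+c["cy"]
E
python3 -c "
from h import *
print(ray('side',342,213,.04),ray('scene',320,215,.04),ray('side',330,237,.01),ray('side',367,330,.02),ray('scene',457,310,.02),ray('side',310,390,.01),ray('side',360,272,.01))
c=calibration('wrist');print(c)"
```

```text
[0.60893775 0.12915584 0.04      ] [0.60515724 0.13987482 0.04      ] [0.55362144 0.0382708  0.01      ] [ 0.60584565 -0.38525984  0.02      ] [ 0.60813834 -0.38840903  0.02      ] [ 0.42448441 -0.55207515  0.01      ] [ 0.62838576 -0.14369176  0.01      ]
{'fx': 379.7195277435452, 'fy': 379.7195277435452, 'cx': 314.2064614748439, 'cy': 235.88864887600738, 'world_from_camera': array([[ 9.99999367e-01, -4.22875152e-04, -1.04226001e-03,
         6.25466859e-01],
       [-6.92220951e-04, -9.61744961e-01, -2.73945527e-01,
         6.93856810e-02],
       [-8.86543555e-04,  2.73946075e-01, -9.61744645e-01,
         3.74413007e-01],
       [ 0.00000000e+00,  0.00000000e+00,  0.00000000e+00,
         1.00000000e+00]])}
```

View pics/a.png

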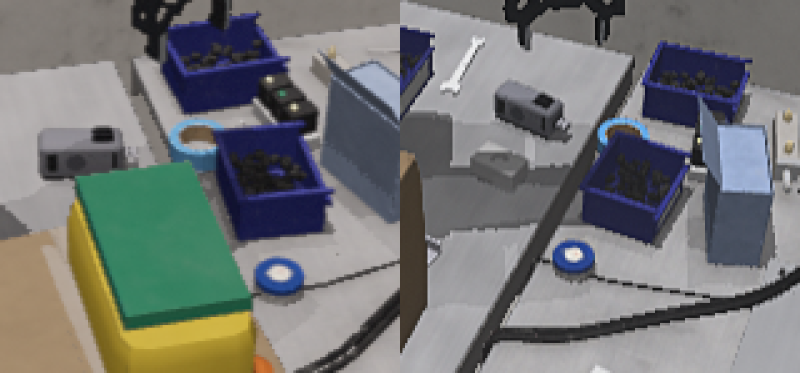

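Zoomed: the rule is at right (530,108) with its lock button toward +x. A grey block is at right (500,165), about side px (327,232). The angle isn't visible here yet, so I'll try the wrist camera.

Run:
```python
from h import *
im=capture("wrist");cv2.imwrite("pics/w0.png",im[...,::-1])
```

```text
(no output)
```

View pics/w0.png

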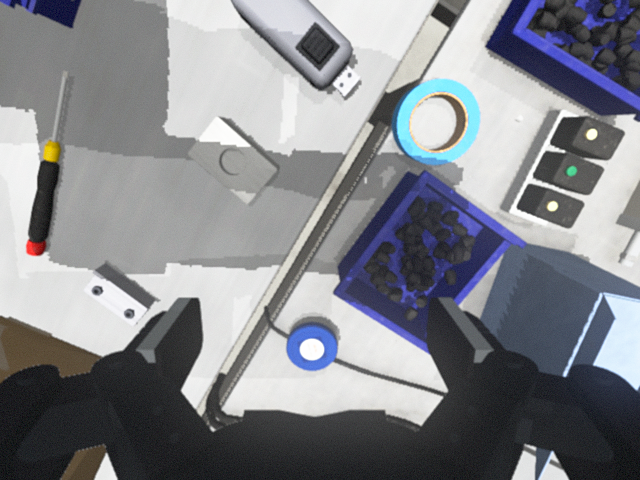

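The wrist view shows everything. The rule is at (300,40), the block with its bore at (235,160), and the grey angle with two screws at (115,293), flange towards the block. I'll segment and fit corners.

Run:
```python
import cv2,numpy as np
im=cv2.imread("pics/w0.png")
f=cv2.INTER_CUBIC
a=cv2.resize(im[110:210,180:290],None,fx=3.6,fy=3.6,interpolation=f)   # block
b=cv2.resize(im[250:333,75:165],None,fx=4.4,fy=4.4,interpolation=f)
h=max(a.shape[0],b.shape[0]);o=np.zeros((h,a.shape[1]+b.shape[1],3),np.uint8)
o[:a.shape[0],:a.shape[1]]=a;o[:b.shape[0],a.shape[1]:]=b;print(o.shape,a.shape)
cv2.imwrite("pics/c.png",o)
```

```text
(365, 792, 3) (360, 396, 3)
```

View pics/c.png

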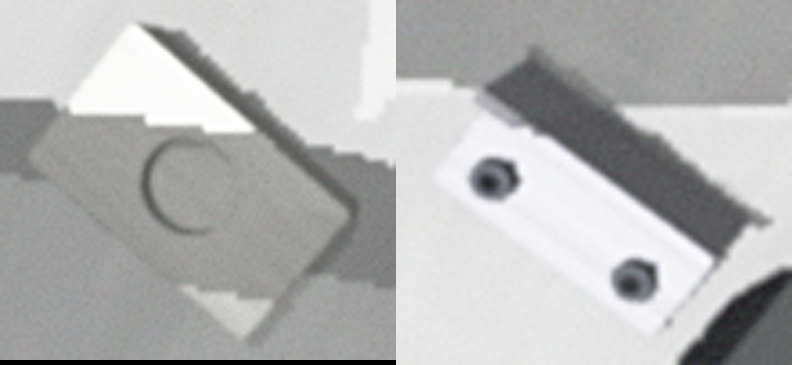

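The block's top corners in the crop are (137,22), (352,212), (245,340) and (28,160). The angle's dark near face has its top edge from about (483,95) to (715,258), and the leg's outer edge runs from (435,178) to (660,330).

Run:
```python
from h import *
A=lambda x,y:(180+(x+.5)/3.6-.5,110+(y+.5)/3.6-.5)
B=lambda x,y:(75+(x-396+.5)/4.4-.5,250+(y+.5)/4.4-.5)
bl=np.array([ray('wrist',*A(*p),.028) for p in[(137,22),(352,212),(245,340),(28,160)]])
print("block",bl.mean(0),[np.linalg.norm(bl[i]-bl[i-1]) for i in range(4)])
u=lambda d:np.degrees(np.arctan2(d[1],d[0]))
print(u(bl[3]-bl[0]),u(bl[2]-bl[1]),u(bl[1]-bl[0])-90,u(bl[2]-bl[3])-90)
for z,ps in((.022,[(483,95),(715,258)]),(.004,[(435,178),(660,330)]),(0,[(530,50),(765,220)])):
    q=[ray('wrist',*B(*p),z) for p in ps];print(z,np.round(q,4),np.linalg.norm(q[1]-q[0]),u(q[1]-q[0])-90)
for p in[(492,180),(635,280)]:print('screw',ray('wrist',*B(*p),.009))
im=cv2.imread("pics/w0.png")[0:110,225:365];cv2.imwrite("pics/r.png",cv2.resize(im,None,fx=5,fy=5,interpolation=2))
```

```text
block [0.55214886 0.04039466 0.028     ] [np.float64(0.04393697309359408), np.float64(0.0681660795903331), np.float64(0.04325867193313155), np.float64(0.06882026764281796)]
-131.9604633845836 -131.09973294214205 -131.87874318397937 -131.3107279510333
0.022 [[ 0.4071 -0.0673  0.022 ]
 [ 0.4545 -0.1078  0.022 ]] 0.062307587602565634 -130.44200927797613
0.004 [[ 0.381  -0.0956  0.004 ]
 [ 0.4298 -0.1364  0.004 ]] 0.06357542700748371 -129.83763087770956
0 [[ 0.4064 -0.0645  0.    ]
 [ 0.4573 -0.1086  0.    ]] 0.06734698021993044 -130.94102263551645
screw [ 0.39773533 -0.09393077  0.009     ]
screw [ 0.4281598  -0.12013337  0.009     ]
```

View pics/r.png

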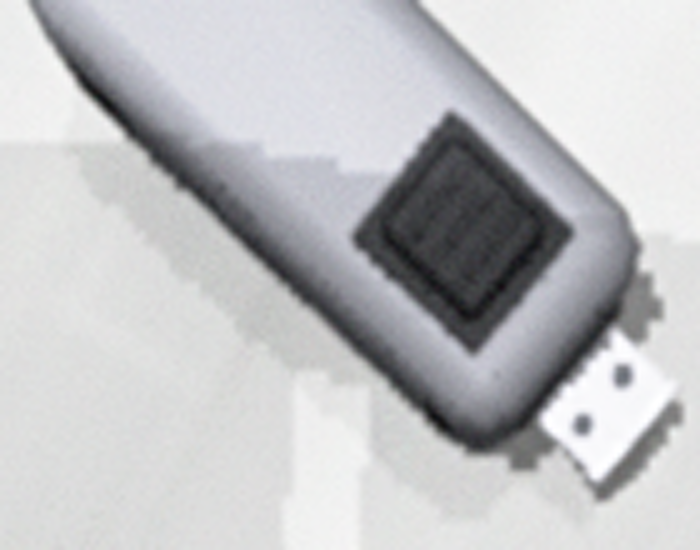

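The rule's front half: lock bezel centred at about crop (464,233), blade end corners at (600,485) and (680,390).

Run:
```python
from h import *
C=lambda x,y:(225+(x+.5)/5-.5,(y+.5)/5-.5)
u=lambda d:np.degrees(np.arctan2(d[1],d[0]))
l=ray('wrist',*C(466,232),.056);e=[ray('wrist',*C(*p),.027) for p in[(600,485),(680,390)]]
print(l,e,np.linalg.norm(e[0]-e[1]));m=(e[0]+e[1])/2
print('yaw',u(m-l),np.linalg.norm((m-l)[:2]),u(e[1]-e[0])-90)
b=[ray('wrist',*C(*p),.05) for p in[(452,110),(575,232),(472,352),(352,237)]];print(u(b[1]-b[0]),u(b[2]-b[3]),np.mean(b,0))
for p in[(85,92),(440,428)]:print('edge',ray('wrist',*C(*p),.025))
y=np.radians(u(m-l));print('origin',l[:2]-.026*np.array([np.cos(y),np.sin(y)]))
# carton
for p in[(298,440),(412,407)]:
    g=ray('scene',*p,0);print('carton base',g)
    print([np.round(proj('scene',[g[0],g[1],z]),0) for z in(.1,.15,.2,.25)])
for z in (.15,.2,.25):print('top z',z,[np.round(ray('scene',*p,z)[:2],3) for p in((275,375),(418,345),(258,255))],np.round(ray('side',300,232,z),3))
```

```text
[0.62803793 0.12937942 0.056     ] [array([0.65143332, 0.09515013, 0.027     ]), array([0.66471707, 0.11035242, 0.027     ])] 0.02018830434780668
yaw -41.557115287376114 0.04014094127047528 -41.146925931429415
-41.651717487738914 -41.50255035694821 [0.62759009 0.1302677  0.05      ]
edge [0.56556053 0.15623528 0.025     ]
edge [0.62387402 0.10454673 0.025     ]
origin [0.60858227 0.14662695]
carton base [ 0.0627703 -0.3754423  0.       ]
[array([297., 414.]), array([296., 400.]), array([295., 385.]), array([294., 369.])]
carton base [ 0.30639068 -0.49096303  0.        ]
[array([417., 380.]), array([419., 366.]), array([422., 351.]), array([425., 335.])]
top z 0.15 [array([ 0.07 , -0.301]), array([ 0.348, -0.453]), array([0.276, 0.019])] [ 0.443 -0.083  0.15 ]
top z 0.2 [array([ 0.049, -0.331]), array([ 0.312, -0.475]), array([ 0.244, -0.028])] [ 0.439 -0.141  0.2  ]
top z 0.25 [array([ 0.027, -0.362]), array([ 0.276, -0.498]), array([ 0.212, -0.075])] [ 0.436 -0.199  0.25 ]
```

Run:
```python
from h import *
for z in(.26,.3,.34,.38):
    print(z,[np.round(ray('scene',*p,z)[:2],3) for p in((318,227),(370,222),(384,274),(330,284))],[np.round(ray('side',*p,z)[:2],3) for p in((232,204),(274,212),(250,262),(205,246))])
print(sensors.get_state()['clock'])
```

```text
0.26 [array([ 0.375, -0.102]), array([ 0.481, -0.175]), array([ 0.369, -0.323]), array([ 0.261, -0.265])] [array([ 0.245, -0.059]), array([ 0.368, -0.112]), array([ 0.296, -0.313]), array([ 0.176, -0.236])]
0.3 [array([ 0.341, -0.139]), array([ 0.443, -0.208]), array([ 0.336, -0.35 ]), array([ 0.232, -0.294])] [array([ 0.251, -0.112]), array([ 0.368, -0.163]), array([ 0.3  , -0.355]), array([ 0.185, -0.281])]
0.34 [array([ 0.307, -0.176]), array([ 0.404, -0.242]), array([ 0.302, -0.376]), array([ 0.204, -0.323])] [array([ 0.257, -0.165]), array([ 0.369, -0.213]), array([ 0.304, -0.396]), array([ 0.194, -0.326])]
0.38 [array([ 0.274, -0.213]), array([ 0.366, -0.275]), array([ 0.269, -0.403]), array([ 0.176, -0.352])] [array([ 0.263, -0.217]), array([ 0.369, -0.264]), array([ 0.308, -0.438]), array([ 0.203, -0.371])]
0.15
```

carry_out --increments '[{"rotation":[0,0,0],"travel":[0.05,-0.01,0],"gripper":0},{"rotation":[0,0,0],"travel":[0.05,-0.01,0],"gripper":0},{"rotation":[0,0,0],"travel":[0.05,0,0.03],"gripper":0},{"rotation":[0,0,-0.15],"travel":[0,0,0.03],"gripper":0},{"rotation":[0,0,-0.15],"travel":[0,0,0.03],"gripper":0},{"rotation":[0,0,-0.15],"travel":[0,0,0.03],"gripper":0},{"rotation":[0,0,-0.15],"travel":[0,0,0],"gripper":0},{"rotation":[0,0,-0.15],"travel":[0,0,0],"gripper":0},{"rotation":[0,0,-0.0965],"travel":[0,0,0],"gripper":0},{"rotation":[0,0,0],"travel":[0,0,0],"gripper":0},{"rotation":[0,0,0],"travel":[0,0,0],"gripper":0}]'

```text
clock: 1.25
tcp_pos: [0.6054, 0.1409, 0.1155]
eef_rot: [-0.0, 0.356, 0.935, -0.0]
wrist_force: [-1.2, 1.2, -0.8]
width: 0.0858
finger_force: 0.0
```

Run:
```python
from h import *
s=sensors.get_state();print(s['clock'],s['tcp_pos'],s['eef_rot'],s['wrist_force'])
cv2.imwrite("pics/w1.png",capture("wrist")[...,::-1])
from scipy.spatial.transform import Rotation as R
q=s['eef_rot'];print(R.from_quat([*q[1:],q[0]]).as_matrix().round(3))
o=[.6086,.1466];y=np.radians(-41.5)
for n,p in dict(lock=(.026,0,.058),lip=(.0653,0,.027),heel=(-.05,0,.025)).items():
    print(n,proj('wrist',[o[0]+p[0]*np.cos(y)-p[1]*np.sin(y),o[1]+p[0]*np.sin(y)+p[1]*np.cos(y),p[2]]))
```

```text
1.25 [0.60535852 0.14092468 0.11548176] [-5.53810860e-05  3.55712070e-01  9.34595591e-01 -4.20980610e-05] [-1.17662688  1.17048528 -0.79432435]
[[-0.747  0.665 -0.   ]
 [ 0.665  0.747 -0.   ]
 [ 0.    -0.    -1.   ]]
lock (np.float64(325.13545471385714), np.float64(296.4221712764054))
lip (np.float64(323.58421705998927), np.float64(329.7622588395017))
heel (np.float64(324.13319867503174), np.float64(157.98250977994172))
```

View pics/w1.png

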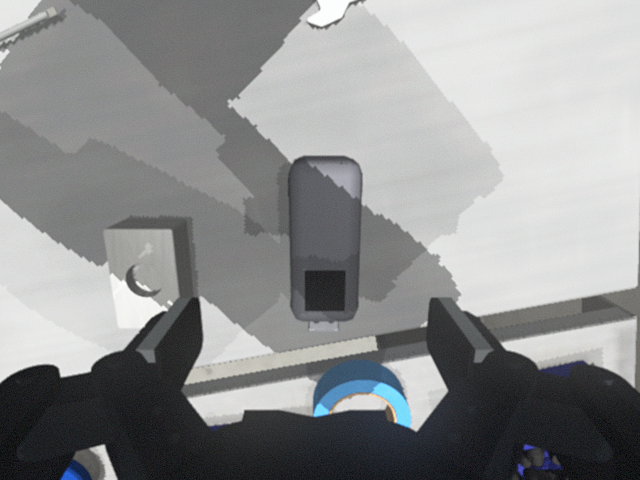

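The rule is dead ahead in this view, with the blade end at (324,331) as predicted and the lock at (325,292). The fingers straddle it clear. Next I descend and grip.

carry_out --increments '[{"rotation":[0,0,0],"travel":[0.0064,0.0064,0],"gripper":0},{"rotation":[0,0,0],"travel":[0,0,0.025],"gripper":0},{"rotation":[0,0,0],"travel":[0,0,0.025],"gripper":0},{"rotation":[0,0,0],"travel":[0,0,0.025],"gripper":0},{"rotation":[0,0,0],"travel":[0,0,0.018],"gripper":0},{"rotation":[0,0,0],"travel":[0,0,0.01],"gripper":0},{"rotation":[0,0,0],"travel":[0,0,0],"gripper":0},{"rotation":[0,0,0],"travel":[0,0,0],"gripper":1},{"rotation":[0,0,0],"travel":[0,0,0],"gripper":1},{"rotation":[0,0,0],"travel":[0,0,0],"gripper":1},{"rotation":[0,0,0],"travel":[0,0,0],"gripper":1},{"rotation":[0,0,0],"travel":[0,0,0],"gripper":1},{"rotation":[0,0,0],"travel":[0,0,0],"gripper":1},{"rotation":[0,0,0],"travel":[0,0,0],"gripper":1}]'

```text
clock: 2.7
tcp_pos: [0.6051, 0.15, 0.0137]
eef_rot: [0.001, 0.354, 0.935, 0.0]
wrist_force: [-2.3, -1.1, 5.4]
width: 0.0413
finger_force: 63.0
```

carry_out --increments '[{"rotation":[0,0,0],"travel":[0,0,-0.02],"gripper":1},{"rotation":[0,0,0],"travel":[0,0,-0.04],"gripper":1},{"rotation":[0,0,0.14],"travel":[0,0,0],"gripper":1},{"rotation":[0,0,0.14],"travel":[0,0,0],"gripper":1},{"rotation":[0,0,0.14],"travel":[0,0,0],"gripper":1},{"rotation":[0,0,0.14],"travel":[0,0,0],"gripper":1},{"rotation":[0,0,0.14],"travel":[0,0,0],"gripper":1},{"rotation":[0,0,0.14],"travel":[0,0,0],"gripper":1},{"rotation":[0,0,0.14],"travel":[0,0,0],"gripper":1},{"rotation":[0,0,0.14],"travel":[0,0,0],"gripper":1},{"rotation":[0,0,0.14],"travel":[0,0,0],"gripper":1},{"rotation":[0,0,0.14],"travel":[0,0,0],"gripper":1},{"rotation":[0,0,0.14],"travel":[0,0,0],"gripper":1},{"rotation":[0,0,0.022],"travel":[0,0,0],"gripper":1},{"rotation":[0,0,0],"travel":[-0.04,0.01,0],"gripper":1},{"rotation":[0,0,0],"travel":[-0.04,0.01,0],"gripper":1},{"rotation":[0,0,0],"travel":[-0.04,0.008,0],"gripper":1},{"rotation":[0,0,0],"travel":[-0.04,0,0],"gripper":1},{"rotation":[0,0,0],"travel":[0,0,0],"gripper":1},{"rotation":[0,0,0],"travel":[0,0,0],"gripper":1}]'

```text
clock: 4.7
tcp_pos: [0.5208, 0.0101, 0.0728]
eef_rot: [0.0, 0.91, 0.415, 0.0]
wrist_force: [0.2, -0.2, -7.6]
width: 0.0413
finger_force: 63.6
```

```bash
cat >> h.py <<'E'
from scipy.spatial.transform import Rotation as Ro
def st(f0=np.zeros(3)):
    s=sensors.get_state();q=s['eef_rot'];M=Ro.from_quat([*q[1:],q[0]]).as_matrix()
    print(s['clock'],s['tcp_pos'].round(4),'F tool',(M.T@(s['wrist_force'])).round(2),s['width'].round(4))
    return s,M
E
python3 - <<'E'
from h import *
s,M=st();print(M.round(4))
d=M.T@(np.array([.4691,-.0492,s['tcp_pos'][2]])-s['tcp_pos']);print('to go',d.round(4))
cv2.imwrite("pics/w2.png",capture("wrist")[...,::-1])
E
```

```text
Traceback (most recent call last):
  File "h.py", line 13, in st
    print(s['clock'],s['tcp_pos'].round(4),'F tool',(M.T@(s['wrist_force'])).round(2),s['width'].round(4))
                                                                                      ^^^^^^^^^^^^^^^^
AttributeError: 'float' object has no attribute 'round'
```

```bash
sed -i "s/s\['width'\].round(4)/round(s['width'],4)/" h.py
python3 - <<'E'
from h import *
s,M=st();print(M.round(4))
d=M.T@(np.array([.4691,-.0492,s['tcp_pos'][2]])-s['tcp_pos']);print('to go',d.round(4))
cv2.imwrite("pics/w2.png",capture("wrist")[...,::-1])
E
```

```text
4.7 [0.5208 0.0101 0.0728] F tool [-0.02  0.31  7.63] 0.0413
[[ 6.553e-01  7.553e-01  2.000e-04]
 [ 7.553e-01 -6.553e-01  1.000e-04]
 [ 2.000e-04  1.000e-04 -1.000e+00]]
to go [-0.0787 -0.0002 -0.    ]
```

View pics/w2.png

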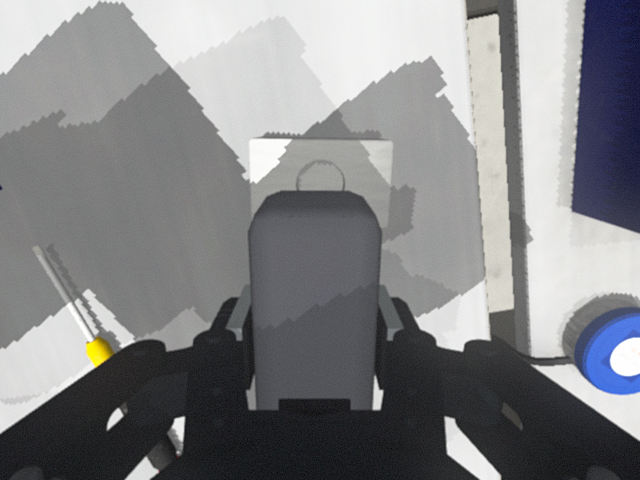

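The rule is aligned square with the block behind it: block columns 248–392, rule centred near 315. Next I go over the angle with about 5 mm overshoot and lower in guarded steps.

carry_out --increments '[{"rotation":[0,0,0],"travel":[-0.03,0,0],"gripper":1},{"rotation":[0,0,0],"travel":[-0.03,0,0],"gripper":1},{"rotation":[0,0,0],"travel":[-0.0117,0,0.01],"gripper":1},{"rotation":[0,0,0],"travel":[0,0,0.02],"gripper":1},{"rotation":[0,0,0],"travel":[0,0,0.008],"gripper":1},{"rotation":[0,0,0],"travel":[0,0,0],"gripper":1},{"rotation":[0,0,0],"travel":[0,0,0],"gripper":1},{"rotation":[0,0,0],"travel":[0,0,0],"gripper":1}]'

```text
clock: 5.55
tcp_pos: [0.4746, -0.043, 0.0351]
eef_rot: [0.0, 0.91, 0.415, 0.0]
wrist_force: [-0.6, 0.2, -8.0]
width: 0.0413
finger_force: 63.3
```

Run:
```python
from h import *
s,M=st()
print((M.T@(np.array([.4691,-.0492,.0152])-s['tcp_pos'])).round(4))
```

```text
5.55 [ 0.4746 -0.043   0.0351] F tool [-0.25 -0.59  7.98] 0.0413
[-0.0083 -0.0001  0.0199]
```

carry_out --increments '[{"rotation":[0,0,0],"travel":[-0.0013,0,0.005],"gripper":1},{"rotation":[0,0,0],"travel":[0,0,0.005],"gripper":1},{"rotation":[0,0,0],"travel":[0,0,0.003],"gripper":1},{"rotation":[0,0,0],"travel":[0,0,0.001],"gripper":1},{"rotation":[0,0,0],"travel":[0,0,0],"gripper":1}]'

```text
clock: 6.05
tcp_pos: [0.4731, -0.0443, 0.0204]
eef_rot: [-0.0, 0.91, 0.415, -0.0]
wrist_force: [-0.6, 0.5, -7.5]
width: 0.0415
finger_force: 63.7
```

carry_out --increments '[{"rotation":[0,0,0],"travel":[0,0,0.001],"gripper":1},{"rotation":[0,0,0],"travel":[0,0,0],"gripper":1}]'

```text
clock: 6.25
tcp_pos: [0.4732, -0.0443, 0.0196]
eef_rot: [0.0, 0.91, 0.415, 0.0]
wrist_force: [-0.6, -0.5, -8.5]
width: 0.0411
finger_force: 63.7
```

carry_out --increments '[{"rotation":[0,0,0],"travel":[0,0,0.001],"gripper":1},{"rotation":[0,0,0],"travel":[0,0,0],"gripper":1}]'

```text
clock: 6.45
tcp_pos: [0.4732, -0.0442, 0.0185]
eef_rot: [0.0, 0.91, 0.415, 0.0]
wrist_force: [0.2, 0.6, -8.3]
width: 0.0416
finger_force: 63.7
```

carry_out --increments '[{"rotation":[0,0,0],"travel":[0,0,0.0015],"gripper":1},{"rotation":[0,0,0],"travel":[0,0,0.0015],"gripper":1},{"rotation":[0,0,0],"travel":[0,0,0],"gripper":1},{"rotation":[0,0,0],"travel":[0,0,0],"gripper":1}]'

```text
clock: 6.85
tcp_pos: [0.4732, -0.0442, 0.0155]
eef_rot: [-0.0, 0.91, 0.415, 0.0]
wrist_force: [0.7, -0.2, -7.8]
width: 0.0416
finger_force: 63.7
```

Run:
```python
from h import *
st()
```

```text
6.85 [ 0.4732 -0.0442  0.0155] F tool [0.26 0.65 7.77] 0.0416
```

carry_out --increments '[{"rotation":[0,0,0],"travel":[0.002,0,0],"gripper":1},{"rotation":[0,0,0],"travel":[0.002,0,0],"gripper":1},{"rotation":[0,0,0],"travel":[0.002,0,0],"gripper":1},{"rotation":[0,0,0],"travel":[0.003,0,0],"gripper":1},{"rotation":[0,0,0],"travel":[0.003,0,0],"gripper":1},{"rotation":[0,0,0],"travel":[0.003,0,0],"gripper":1},{"rotation":[0,0,0],"travel":[0,0,0],"gripper":1},{"rotation":[0,0,0],"travel":[0,0,0],"gripper":1}]'

```text
clock: 7.65
tcp_pos: [0.483, -0.0328, 0.0156]
eef_rot: [0.0, 0.91, 0.415, 0.0]
wrist_force: [-0.5, -3.0, -8.2]
width: 0.0414
finger_force: 63.6
```

Run:
```python
from h import *
st()
```

```text
7.65 [ 0.483  -0.0328  0.0156] F tool [-2.6   1.64  8.17] 0.0414
```

Hooked: 2.6 N of spring pull. I'll draw on toward the block.

carry_out --increments '[{"rotation":[0,0,0],"travel":[0.003,0,0],"gripper":1},{"rotation":[0,0,0],"travel":[0.003,0,0],"gripper":1},{"rotation":[0,0,0],"travel":[0.003,0,0],"gripper":1},{"rotation":[0,0,0],"travel":[0.003,0,0],"gripper":1},{"rotation":[0,0,0],"travel":[0.003,0,0],"gripper":1},{"rotation":[0,0,0],"travel":[0.003,0,0],"gripper":1},{"rotation":[0,0,0],"travel":[0.003,0,0],"gripper":1},{"rotation":[0,0,0],"travel":[0.002,0,0],"gripper":1},{"rotation":[0,0,0],"travel":[0,0,0],"gripper":1},{"rotation":[0,0,0],"travel":[0,0,0],"gripper":1}]'

```text
clock: 8.65
tcp_pos: [0.4981, -0.0155, 0.0156]
eef_rot: [0.0, 0.91, 0.415, 0.0]
wrist_force: [-0.8, -1.6, -7.9]
width: 0.0414
finger_force: 63.6
```

Run:
```python
from h import *
st()
im=capture("wrist");cv2.imwrite("pics/w3.png",im[...,::-1][100:300,200:440].repeat(2,0).repeat(2,1))
```

```text
8.65 [ 0.4981 -0.0155  0.0156] F tool [-1.77  0.47  7.89] 0.0414
```

View pics/w3.png

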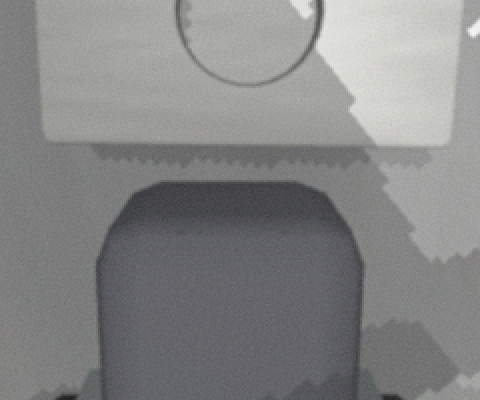

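The heel is squarely facing the block, with a gap of roughly 8–10 mm (block edge at crop row 145, case rear at 183). I'll approach finely.

carry_out --increments '[{"rotation":[0,0,0],"travel":[0.002,0,0],"gripper":1},{"rotation":[0,0,0],"travel":[0.002,0,0],"gripper":1},{"rotation":[0,0,0],"travel":[0.001,0,0],"gripper":1},{"rotation":[0,0,0],"travel":[0.001,0,0],"gripper":1},{"rotation":[0,0,0],"travel":[0,0,0],"gripper":1}]'

```text
clock: 9.2
tcp_pos: [0.5021, -0.0109, 0.0156]
eef_rot: [0.0, 0.91, 0.415, 0.0]
wrist_force: [-1.1, -4.0, -7.4]
width: 0.0412
finger_force: 63.6
```

carry_out --increments '[{"rotation":[0,0,0],"travel":[0.0005,0,0],"gripper":1},{"rotation":[0,0,0],"travel":[0.0005,0,0],"gripper":1},{"rotation":[0,0,0],"travel":[0,0,0],"gripper":1}]'

```text
clock: 9.5
tcp_pos: [0.5027, -0.0103, 0.0156]
eef_rot: [0.0, 0.91, 0.415, 0.0]
wrist_force: [-2.2, -2.7, -7.4]
width: 0.0413
finger_force: 63.6
```

carry_out --increments '[{"rotation":[0,0,0],"travel":[0.0005,0,0],"gripper":1},{"rotation":[0,0,0],"travel":[0,0,0],"gripper":1}]'

```text
clock: 9.7
tcp_pos: [0.503, -0.0099, 0.0156]
eef_rot: [0.0, 0.91, 0.415, 0.0]
wrist_force: [-1.6, -3.2, -7.6]
width: 0.0411
finger_force: 63.6
```

carry_out --increments '[{"rotation":[0,0,0],"travel":[0.0005,0,0],"gripper":1},{"rotation":[0,0,0],"travel":[0,0,0],"gripper":1}]'

```text
clock: 9.9
tcp_pos: [0.5034, -0.0095, 0.0156]
eef_rot: [0.0, 0.91, 0.415, 0.0]
wrist_force: [-1.6, -3.2, -7.3]
width: 0.0413
finger_force: 63.6
```

carry_out --increments '[{"rotation":[0,0,0],"travel":[0.0004,0,0],"gripper":1},{"rotation":[0,0,0],"travel":[0,0,0],"gripper":1}]'

```text
clock: 10.1
tcp_pos: [0.5035, -0.0093, 0.0156]
eef_rot: [0.0, 0.91, 0.415, -0.0]
wrist_force: [-1.9, -4.1, -6.3]
width: 0.0411
finger_force: 63.7
```

carry_out --increments '[{"rotation":[0,0,0],"travel":[0.0003,0,0],"gripper":1},{"rotation":[0,0,0],"travel":[0,0,0],"gripper":1}]'

```text
clock: 10.3
tcp_pos: [0.5035, -0.0092, 0.0156]
eef_rot: [-0.0, 0.91, 0.415, -0.0]
wrist_force: [-3.2, -6.7, -7.2]
width: 0.0414
finger_force: 63.8
```

carry_out --increments '[{"rotation":[0,0,0],"travel":[0.0003,0,0],"gripper":1},{"rotation":[0,0,0],"travel":[0,0,0],"gripper":1}]'

```text
clock: 10.5
tcp_pos: [0.5035, -0.0092, 0.0156]
eef_rot: [-0.0, 0.91, 0.415, -0.0]
wrist_force: [-5.0, -9.5, -5.2]
width: 0.0412
finger_force: 64.0
```

carry_out --increments '[{"rotation":[0,0,0],"travel":[0.0003,0,0],"gripper":1},{"rotation":[0,0,0],"travel":[0,0,0],"gripper":1}]'

```text
clock: 10.7
tcp_pos: [0.5035, -0.0091, 0.0156]
eef_rot: [-0.0, 0.91, 0.414, -0.001]
wrist_force: [-6.2, -12.6, -5.4]
width: 0.0412
finger_force: 64.1
```

Block contact is found, pressing about 10 N. I'll ease to about 6 N, hold, and lower the sole to the bench.

carry_out --increments '[{"rotation":[0,0,0],"travel":[-0.0004,0,0],"gripper":1},{"rotation":[0,0,0],"travel":[0,0,0],"gripper":1},{"rotation":[0,0,0],"travel":[0,0,0],"gripper":1},{"rotation":[0,0,0],"travel":[0,0,0],"gripper":1},{"rotation":[0,0,0],"travel":[0,0,0],"gripper":1}]'

```text
clock: 11.2
tcp_pos: [0.5035, -0.0092, 0.0156]
eef_rot: [-0.0, 0.91, 0.415, -0.0]
wrist_force: [-3.3, -7.8, -6.1]
width: 0.0415
finger_force: 63.8
```

carry_out --increments '[{"rotation":[0,0,0],"travel":[0,0,0.0005],"gripper":1},{"rotation":[0,0,0],"travel":[0,0,0.0005],"gripper":1},{"rotation":[0,0,0],"travel":[0,0,0],"gripper":1}]'

```text
clock: 11.5
tcp_pos: [0.5034, -0.009, 0.0146]
eef_rot: [-0.0, 0.91, 0.414, -0.0]
wrist_force: [-4.2, -6.2, -6.0]
width: 0.0416
finger_force: 64.0
```

carry_out --increments '[{"rotation":[0,0,0],"travel":[0,0,0.0005],"gripper":1},{"rotation":[0,0,0],"travel":[0,0,0],"gripper":1},{"rotation":[0,0,0],"travel":[0,0,0],"gripper":1}]'

```text
clock: 11.8
tcp_pos: [0.5033, -0.009, 0.0141]
eef_rot: [-0.0, 0.91, 0.414, -0.001]
wrist_force: [-4.4, -6.1, -5.8]
width: 0.0414
finger_force: 64.0
```

carry_out --increments '[{"rotation":[0,0,0],"travel":[0.0001,0,0.0004],"gripper":1},{"rotation":[0,0,0],"travel":[0,0,0],"gripper":1},{"rotation":[0,0,0],"travel":[0,0,0],"gripper":1},{"rotation":[0,0,0],"travel":[0,0,0],"gripper":1},{"rotation":[0,0,0],"travel":[0,0,0],"gripper":1}]'

```text
clock: 12.3
tcp_pos: [0.5033, -0.0089, 0.0137]
eef_rot: [-0.0, 0.91, 0.414, -0.001]
wrist_force: [-5.2, -6.3, -3.4]
width: 0.0414
finger_force: 64.3
```

carry_out --increments '[{"rotation":[0,0,0],"travel":[0,0,0],"gripper":0.45},{"rotation":[0,0,0],"travel":[0,0,0],"gripper":0.4},{"rotation":[0,0,0],"travel":[0,0,0],"gripper":0.3},{"rotation":[0,0,0],"travel":[0,0,0],"gripper":0.2},{"rotation":[0,0,0],"travel":[0,0,0],"gripper":0.1},{"rotation":[0,0,0],"travel":[0,0,0],"gripper":0.1},{"rotation":[0,0,0],"travel":[0,0,0],"gripper":0.1}]'

```text
clock: 13.0
tcp_pos: [0.504, -0.0087, 0.0137]
eef_rot: [0.0, 0.91, 0.415, 0.0]
wrist_force: [0.4, -0.8, 0.0]
width: 0.077
finger_force: 0.0
```

Run:
```python
from h import *
s,M=st();print(M.round(4))
```

```text
13.0 [ 0.504  -0.0087  0.0137] F tool [-0.35  0.79 -0.05] 0.077
[[ 6.560e-01  7.548e-01  1.000e-04]
 [ 7.548e-01 -6.560e-01  0.000e+00]
 [ 1.000e-04  1.000e-04 -1.000e+00]]
```

carry_out --increments '[{"rotation":[0,0,0],"travel":[0,0,-0.01],"gripper":0.1},{"rotation":[0,0,0],"travel":[0,0,-0.03],"gripper":0.1},{"rotation":[0,0,0],"travel":[0,0,-0.04],"gripper":0.1},{"rotation":[0,0,0],"travel":[-0.0316,-0.0004,0],"gripper":1},{"rotation":[0,0,0],"travel":[0,0,0],"gripper":1},{"rotation":[0,0,0],"travel":[0,0,0],"gripper":1},{"rotation":[0,0,0],"travel":[0,0,0],"gripper":1},{"rotation":[0,0,0],"travel":[0,0,0],"gripper":1},{"rotation":[0,0,0],"travel":[0,0,0],"gripper":1},{"rotation":[0,0,0],"travel":[0,0,0],"gripper":1}]'

```text
clock: 14.0
tcp_pos: [0.483, -0.0321, 0.0934]
eef_rot: [-0.0, 0.91, 0.415, -0.0]
wrist_force: [-0.7, -0.8, 0.8]
width: -0.0003
finger_force: 0.0
```

Run:
```python
from h import *
s,M=st();u=-M[:,0];g=np.array([.5033,-.0089,0])
print('togo',(M.T@(g+.031*u-s['tcp_pos'])).round(4))
im=capture("wrist")
for n,a in dict(heel=-.045,lock=.031).items(): print(n,proj('wrist',g+a*u+[0,0,.05]))
cv2.imwrite("pics/w4.png",im[...,::-1])
```

```text
14.0 [ 0.483  -0.0321  0.0934] F tool [-1.   -0.01 -0.83] -0.0003
togo [-0.0002  0.0001  0.0934]
heel (np.float64(313.175772150538), np.float64(114.15614397906874))
lock (np.float64(313.40278380207815), np.float64(266.29405482258306))
```

View pics/w4.png

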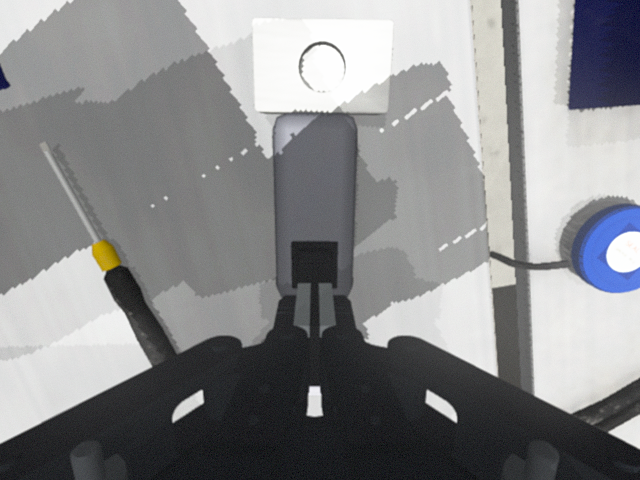

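The heel is flush with the block (row 113). The lock centre is at about (315,263) against a predicted 266, so it is within 2 mm. Pressing down now.

carry_out --increments '[{"rotation":[0,0,0],"travel":[0.001,0,0.02],"gripper":1},{"rotation":[0,0,0],"travel":[0,0,0.01],"gripper":1},{"rotation":[0,0,0],"travel":[0,0,0.003],"gripper":1},{"rotation":[0,0,0],"travel":[0,0,0.001],"gripper":1},{"rotation":[0,0,0],"travel":[0,0,0],"gripper":1}]'

```text
clock: 14.55
tcp_pos: [0.4837, -0.0316, 0.0599]
eef_rot: [0.0, 0.91, 0.415, 0.0]
wrist_force: [0.2, 0.2, 0.7]
width: 0.0002
finger_force: 0.0
```

carry_out --increments '[{"rotation":[0,0,0],"travel":[0,0,0.001],"gripper":1},{"rotation":[0,0,0],"travel":[0,0,0.001],"gripper":1},{"rotation":[0,0,0],"travel":[0,0,0],"gripper":1}]'

```text
clock: 14.85
tcp_pos: [0.4838, -0.0317, 0.0579]
eef_rot: [0.0, 0.91, 0.415, 0.0]
wrist_force: [0.7, -0.1, 1.1]
width: 0.0001
finger_force: 0.6
```

carry_out --increments '[{"rotation":[0,0,0],"travel":[0,0,0.001],"gripper":1},{"rotation":[0,0,0],"travel":[0,0,0],"gripper":1}]'

```text
clock: 15.05
tcp_pos: [0.4837, -0.0317, 0.0568]
eef_rot: [0.0, 0.91, 0.415, 0.0]
wrist_force: [-0.1, 0.1, 3.1]
width: 0.0002
finger_force: 1.7
```

carry_out --increments '[{"rotation":[0,0,0],"travel":[0,0,0.001],"gripper":1},{"rotation":[0,0,0],"travel":[0,0,0.001],"gripper":1},{"rotation":[0,0,0],"travel":[0,0,0],"gripper":1}]'

```text
clock: 15.35
tcp_pos: [0.4837, -0.0316, 0.0546]
eef_rot: [0.0, 0.91, 0.415, 0.0]
wrist_force: [0.1, -1.3, 1.8]
width: 0.0005
finger_force: 0.9
```

carry_out --increments '[{"rotation":[0,0,0],"travel":[0,0,0.0008],"gripper":1},{"rotation":[0,0,0],"travel":[0,0,0],"gripper":1}]'

```text
clock: 15.55
tcp_pos: [0.4837, -0.0316, 0.0538]
eef_rot: [0.0, 0.91, 0.415, 0.0]
wrist_force: [1.0, -1.2, 1.3]
width: 0.0004
finger_force: 0.9
```

carry_out --increments '[{"rotation":[0,0,0],"travel":[0,0,0.0005],"gripper":1},{"rotation":[0,0,0],"travel":[0,0,0],"gripper":1}]'

```text
clock: 15.75
tcp_pos: [0.4837, -0.0316, 0.0533]
eef_rot: [0.0, 0.91, 0.415, 0.0]
wrist_force: [1.4, -0.4, 2.2]
width: -0.0
finger_force: 1.2
```

carry_out --increments '[{"rotation":[0,0,0],"travel":[0,0,0.0003],"gripper":1},{"rotation":[0,0,0],"travel":[0,0,0],"gripper":1}]'

```text
clock: 15.95
tcp_pos: [0.4837, -0.0316, 0.0531]
eef_rot: [0.0, 0.91, 0.415, 0.0]
wrist_force: [0.7, -1.4, 2.5]
width: -0.0001
finger_force: 1.5
```

carry_out --increments '[{"rotation":[0,0,0],"travel":[0,0,0.0005],"gripper":1},{"rotation":[0,0,0],"travel":[0,0,0],"gripper":1}]'

```text
clock: 16.15
tcp_pos: [0.4838, -0.0316, 0.0529]
eef_rot: [0.0, 0.91, 0.415, 0.0]
wrist_force: [-0.3, -0.5, 8.1]
width: -0.0
finger_force: 4.0
```

carry_out --increments '[{"rotation":[0,0,0],"travel":[0,0,0.0003],"gripper":1},{"rotation":[0,0,0],"travel":[0,0,0],"gripper":1}]'

```text
clock: 16.35
tcp_pos: [0.4838, -0.0316, 0.0528]
eef_rot: [0.0, 0.91, 0.415, 0.0]
wrist_force: [-0.3, -0.6, 11.3]
width: -0.0002
finger_force: 5.9
```

carry_out --increments '[{"rotation":[0,0,0],"travel":[0,0,0.0003],"gripper":1},{"rotation":[0,0,0],"travel":[0,0,0],"gripper":1}]'

```text
clock: 16.55
tcp_pos: [0.4838, -0.0316, 0.0527]
eef_rot: [0.0, 0.91, 0.415, 0.0]
wrist_force: [-1.2, -0.4, 15.6]
width: -0.0
finger_force: 7.6
```

The button has bottomed out at about 5 mm and 15 N. I'll hold briefly, retract and hand in.

carry_out --increments '[{"rotation":[0,0,0],"travel":[0,0,0],"gripper":1},{"rotation":[0,0,0],"travel":[0,0,0],"gripper":1},{"rotation":[0,0,0],"travel":[0,0,0],"gripper":1},{"rotation":[0,0,0],"travel":[0,0,-0.001],"gripper":1},{"rotation":[0,0,0],"travel":[0,0,-0.005],"gripper":1},{"rotation":[0,0,0],"travel":[0,0,-0.02],"gripper":1},{"rotation":[0,0,0],"travel":[0,0,-0.016],"gripper":1},{"rotation":[0,0,0],"travel":[0,0,0],"gripper":1},{"rotation":[0,0,0],"travel":[0,0,0],"gripper":1},{"rotation":[0,0,0],"travel":[0,0,0],"gripper":1}]'

```text
clock: 17.55
tcp_pos: [0.4832, -0.0315, 0.0934]
eef_rot: [-0.0, 0.91, 0.415, -0.0]
wrist_force: [1.1, -0.8, 0.0]
width: 0.0004
finger_force: 0.0
```

Run:
```python
from h import *
st();a=cv2.imread("pics/w4.png");b=capture("wrist")[...,::-1]
def top(i): # rule/block boundary rows: brightness along columns 290-340
    return np.round(i[95:130:2,290:340].mean((1,2))).astype(int)
print(top(a));print(top(b));print(workorder.job_done())
```

```text
17.55 [ 0.4832 -0.0315  0.0934] F tool [ 0.17  1.36 -0.05] 0.0004
[252 251 251 250 249 247 242 234 177  89 106 122 124 126 128 129 129 128]
[251 251 251 250 250 249 242 230 206 123  91 115 123 125 128 127 122 119]
the job is handed in; nothing more can be done
None
```

The job is handed in, with no verdict returned: the rule is hooked on the angle, its heel was pressed against the block at about 5 N and released, the lock was pressed about 5 mm down at roughly 15 N, and the arm is clear; the camera check before handing in showed the heel still at the block.

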